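Find the heavier drum weight for the mended sheet

ROBOT

A 7-joint arm with a two-finger parallel gripper is mounted at the origin on the work surface. World frame = base frame: x ahead of the robot, y to its left, z up, the work surface at z = 0. Lengths are in mm, angles in rad, forces in N, time in s.
With the tool pointing down it reaches from about 350 to 900 mm from the base axis. Payload 7.2 kg.
Tool frame: the origin (TCP) lies on the front face of the gripper's body, between the roots of the fingers; the fingertips stand 80 mm ahead of it and the grasp point (between the pads) lies 61 mm ahead of it; z points along the fingers, y is the line along which they close (so a half turn about z gives the same grasp; the last joint's range is limited). The gripper opens to 88 mm and grips with 3 to 60 N. Pads are 20 mm wide; open, the fingers measure 115 mm over their backs; the gripper's body (75 mm by 178 mm) begins 61 mm behind the grasp point.
Start: joints at [-1.221, 0.411, -0.013, 1.596, 0.006, 1.134, -0.082], TCP at [253.603, 571.237, 302.653] pointing down, gripper open.
Joint ranges: [-2.95, 2.95], [-0.29, 1.99], [-1.47, 1.44], [0.14, 2.54], [-1.03, 4.17], [0.13, 1.85], [-2.86, 2.86]. Speed limits (rad/s): [2.39, 2.39, 3.01, 3.01, 3.14, 3.14, 3.14].

INTERFACE

Orientations are given as a unit quaternion [w, x, y, z].
In Python, from plant import ctrl gives the robot as it stands.
- The arm moves only by the tool drive_tool, never from a script. Its argument "targets" is a list of rows, each an object of numbers: "x", "y", "z": the shift along the tool's x, y, z as a fraction of full scale; "spin": the turn about the tool's z as a fraction of full scale; "gripper": the finger opening in mm, from 0 to 87.8. In form: [{"x": .., "y": .., "z": .., "spin": .., "gripper": ..}, ...]. A call has exactly 8 rows; each row is the pose to reach, as a shift and turn from the pose commanded when the call began, along the tool's axes at that moment; what a row does not reach only later rows make up. Full scale, the value 1, is 0.2 m for a shift and 60 degrees for a turn. A row lasts 1/8 s, in which the tool goes at most 62.5 mm and 10.7 degrees, less where a joint would pass 70% of its speed; a pose out of reach is approached as far as the arm can. A call with a number of a shift or a turn outside -1 to 1 is refused whole. A call with a gripper value outside its range is refused whole. The fingers move at their own pace and stop on an object; "force" is the grip in N (left out, the last holds). Time passes only in rows, so rows that repeat a pose let the fingers close, or fill a call up. It gives the time, the measured TCP pose, the force, the opening and the grip force at its end, in the units of the state.
- ctrl.read_state(): the state, without advancing time (a new reading comes with each control period).
- ctrl.grab_frame(name): name is "scene" or "top" or "wrist"; returns the picture (480x640x3 uint8, red, green, blue); there is no depth.
- ctrl.calibration(name): a dict with "fovy" (degrees; the focal length in pixels is half the picture's height over the tangent of half this angle, whatever the lens; pixels are square), "cx", "cy" (the principal point, pixels), "eye" and "orientation" of the camera in the world. Camera axes: x right, y up, looking along -z (the intrinsics and any distortion apply to the point x, -y, -z); pixel columns grow to the right and rows downward; lengths in mm; the calibration is good to about 2 mm. A picture is of the moment at which its call begins: read the wrist's pose just before it. calibration takes no time and is no camera call; for the wrist camera it gives the pose at the moment of the call.
- ctrl.finish_job(): hands the job in; it is judged then, once.
The state is a dict: "t": time; "joints": joint angles; "qd": joint speeds; "joint_efforts": joint torques, N m; "position": TCP position; "orientation": TCP orientation; "wrist_force": force on the tool from outside, world axes, zero at the start; "moment": the same for the moment, N m; "gripper_width": finger opening in mm; "finger_force": force on a finger pad.
Only numpy, scipy, OpenCV 4.12 (cv2) and the standard library are available. Lean on these libraries where they do the work, as an engineer would, in place of code of your own. Each camera call takes 0.05 s, during which the arm holds its last target. There are 200 camera calls.

TASK

The mug on the glass was only standing in for a proper weight: first hang it by its handle on the hook of the stand and let go of it. Then lift the two look-alike drum weights clear of the board, one after the other, to feel which is the heavier; the lighter one ends standing on the black board. Finish while holding the heavier one, still and upright, over the middle of the glass plate with its underside about 10 cm above the glass, keeping hold of it; leave the jar, bone folder and brush where they lie and do not strike the glass.

Things in the scene. Friction and masses are not known exactly. Their poses are not given: they have to be found in the camera images.
- mug: white enamel mug, dark rim, 64 mm in diameter, 79 mm high, 0.11 to 0.2 kg, upright on the glass. Origin: centre of its underside; z up, handle at its own +y. The handle is a loop of 8 mm bar in its y-z plane, outermost 66 mm from the axis; the opening lies 32 to 58 mm from the axis and 22 to 64 mm above the underside. Fingers can grip it from above across its body along its own x.
- mug_loop (a point): middle of the opening of the mug's handle: 45 mm from the mug's axis along its own +y and 43 mm above its underside
- hook_stand: fixed bench stand: wooden foot 104 mm wide, 18 mm high; bright steel post 12 mm thick, 217 mm high. A hook of 7 mm bar points from the post along the stand's own -x (roughly to the robot): it sags 4 mm to its lowest point 45 mm out, then rises to its free end 80 mm out, whose top is 18.5 mm above the bar's centre at the lowest point. Origin: centre of its underside on the post's axis, on the board.
- hook_seat (a point): the seat of the hook: centre of the bar at its lowest point, 45 mm from the post's axis along the stand's own -x, 190 mm above the stand's underside; same axes as the stand (the bar runs along x, the free end towards -x)
- weight_1: one of two look-alike bare-metal drum weights standing on the board. Drum 56 mm in diameter, 48 mm high; above it a neck 16 mm thick, 12 mm high, then a straight cylindrical knob 24 mm in diameter, 60 to 88 mm above the underside. Origin: centre of the underside, z up; yaw means nothing. One twin weighs 0.48 to 0.62 kg (loose lead core sealed inside), the other 0.23 to 0.30 kg; which varies from run to run. (weight_1_c0: inner floor that carries the core.)
- weight_2: one of two look-alike bare-metal drum weights standing on the board. Drum 56 mm in diameter, 48 mm high; above it a neck 16 mm thick, 12 mm high, then a straight cylindrical knob 24 mm in diameter, 60 to 88 mm above the underside. Origin: centre of the underside, z up; yaw means nothing. Twin of the other; either may be the heavier, centres at least 115 mm apart. (weight_2_c0: inner floor that carries the core.)
- repair: fixed pressing pack on the board: white blotter 220 x 180 mm, a parchment-coloured sheet 200 x 160 mm and on it a clear glass plate 150 x 120 mm (long sides along its own x) whose top is 7.3 mm above the underside of the pack. Origin: centre of the underside, z up
- glass_mid (a point): middle of the top face of the glass plate
- board: fixed black felt-covered board, 600 mm (x) by 860 mm (y), 4 mm thick, on which everything stands (its top is 4 mm above the work surface). Origin: centre of its underside
- jar: bystander: closed glass jar with a black cap, 48 mm in diameter, 62 mm high; origin at the centre of its underside
- folder: bystander: cream bone folder lying flat, 161 x 22 x 5 mm along its own x; origin at its underside, 75 mm from the square end
- brush: bystander: brush lying flat, about 170 mm long along its own x; origin at the middle of its underside
Things that resemble listed ones, but are neither listed nor needed, are in the scene too. What is shaped like the weight_1 but purple is not meant.

How it is judged:
By the outcome, as a careful person would: the job done as asked, in the order asked, and still so for the second after the job is handed in, while the arm keeps its last pose, push and grip.
It also fails if it takes over 72 s, if anything falls off the work surface, if the arm or the gripper's body presses on something with over 40 N, if the wrist force passes 120 N, or if a joint passes its speed limit or range.

## Working session

There is one attempt and no reset: what is moved stays moved. The work goes in short steps, Python scripts to look and compute and a tool call to move; the robot and the scene stay as the last step left them, time stands still between calls to the robot, and variables do not carry over. Pictures are saved under pics/ and viewed, at most 10 in all, crops included, and the job is handed in when it is done.

Besides the shell and the picture viewer there is one more tool, called after "Emit:" as name([rows], argument=value, ...), one row to a line, values as JSON. drive_tool: Moves the arm, as the interface text tells. Its arguments: {"type":"object","properties":{"targets":{"type":"array","items":{"type":"object","properties":{"x":{"type":"number"},"y":{"type":"number"},"z":{"type":"number"},"spin":{"type":"number"},"gripper":{"type":"number"}}}},"force":{"type":"number"}},"required":["targets"]}

```bash
mkdir -p pics; ls; python3 - <<'E'
from plant import ctrl
import cv2
for n in("top","scene"):
    c=ctrl.calibration(n);print(n,c)
    cv2.imwrite(f"pics/{n}0.png",ctrl.grab_frame(n)[:,:,::-1])
print(ctrl.calibration("wrist"));print(ctrl.read_state())
E
```

```text
pics
top {'fovy': 46.639172900282425, 'cx': 323.13641832345564, 'cy': 246.98409039019168, 'eye': array([ 424.33083129,  -59.83070109, 1470.79616028]), 'orientation': array([ 0.70885038,  0.03863066, -0.04028028, -0.70314743])}
scene {'fovy': 54.58460287633439, 'cx': 323.50113032511047, 'cy': 238.9405593021294, 'eye': array([1378.48434185,  248.35200537,  815.00273585]), 'orientation': array([0.50627556, 0.25256042, 0.35480336, 0.74432041])}
{'fovy': 66.47640946521037, 'cx': 319.13521292789903, 'cy': 235.35708796704594, 'eye': array([187.82554898, 600.92303285, 384.08797114]), 'orientation': array([ 0.83099883, -0.11245928, -0.07210872,  0.53999463])}
{'t': 0.1, 'joints': array([-1.22120685,  0.41181817, -0.01269279,  1.59694463,  0.0055875 ,
        1.13430806, -0.08221578]), 'qd': array([ 3.35564187e-04, -1.32712887e-04, -3.45721280e-05, -3.47012853e-04,
       -6.67236520e-04,  1.39557017e-03,  5.92257372e-04]), 'joint_efforts': array([ 3.18653962e-03, -5.89101005e+01,  6.43964745e-01, -2.91709846e+01,
       -5.38010756e-02,  1.44801271e-02,  6.86469275e-05]), 'position': array([253.48581341, 570.91839899, 301.90071362]), 'orientation': array([-1.01203711e-04,  2.07385863e-01,  9.78258955e-01, -7.14245757e-04]), 'wrist_force': array([ 0.25407412, -0.28640996,  0.36080788]), 'moment': array([ 0.01094045,  0.0233577 , -0.00294324]), 'finger_force': 0.0, 'gripper_width': 88.11098501157818}
```

View pics/top0.png

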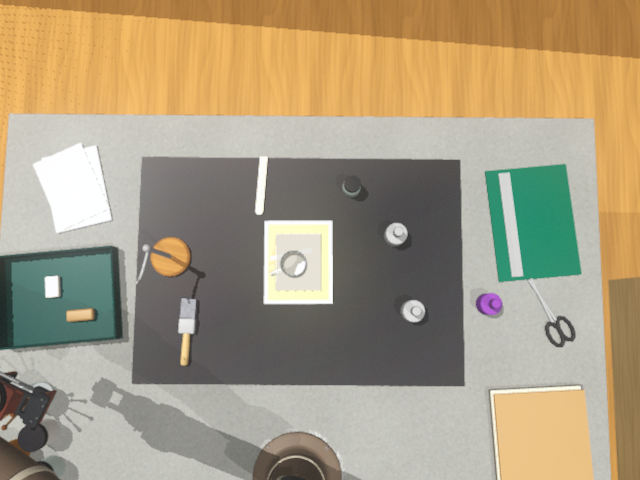

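View pics/scene0.png

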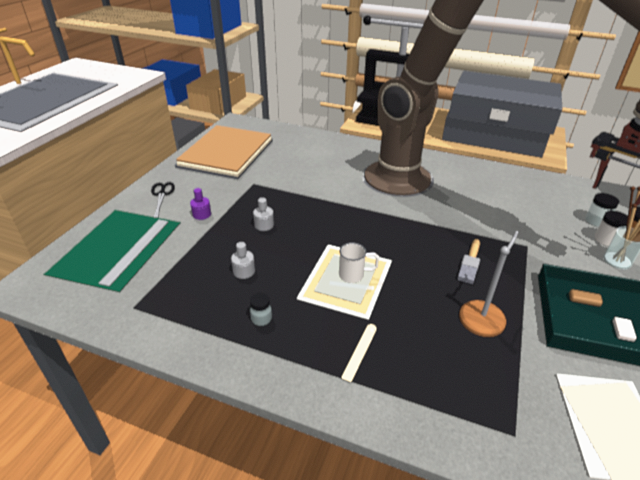

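Top view: mug rim at (293,264) with its handle to the left at about (272,271). The stand's foot is at (171,257), with the post top near (146,247) and the hook tip near (138,283). The drum weights are at (396,233) and (413,311).
Things that could be mistaken for a weight: the purple one at (489,304), which is off the board, and the jar with the black cap at (351,187). I reject both by colour. Next are enlarged crops.

```bash
cat > h.py <<'E'
import numpy as np, cv2
from plant import ctrl
from scipy.spatial.transform import Rotation as R
def cam(n):
    c=ctrl.calibration(n);q=np.array(c['orientation']);M=R.from_quat(q[[1,2,3,0]]).as_matrix()
    return 240/np.tan(np.radians(c['fovy']/2)),c['cx'],c['cy'],np.array(c['eye']),M
def w(n,u,v,z,c=None):
    f,cx,cy,e,M=c or cam(n);d=M@np.array([(u-cx)/f,-(v-cy)/f,-1]);return e+d*(z-e[2])/d[2]
def px(n,p,c=None):
    f,cx,cy,e,M=c or cam(n);q=M.T@(np.array(p)-e);return np.array([cx-f*q[0]/q[2],cy+f*q[1]/q[2]])
def tri(a,b):
    A=[];B=[]
    for n,u,v in(a,b):
        f,cx,cy,e,M=cam(n);d=M@np.array([(u-cx)/f,-(v-cy)/f,-1]);d/=np.linalg.norm(d);P=np.eye(3)-np.outer(d,d);A.append(P);B.append(P@e)
    return np.linalg.lstsq(np.vstack(A),np.hstack(B),rcond=None)[0]
E
python3 - <<'E'
from h import *
t=cv2.imread("pics/top0.png");s=cv2.imread("pics/scene0.png")
def cr(i,x,y,ww,hh,k):return cv2.resize(i[y:y+hh,x:x+ww],None,fx=k,fy=k,interpolation=cv2.INTER_CUBIC)
a=np.vstack([np.hstack([cr(t,255,215,80,60*3//2,5)[:300+100],cr(t,120,220,80,80,5)]),np.hstack([cr(s,330,230,80,40,5),cr(s,450,230,80,40,5)])])
cv2.imwrite("pics/c1.png",a);print(a.shape)
print('weights',w('top',396,229,92),w('top',414,304,92),'mug rim',w('top',293,264,90))
print('repair',[w('top',u,v,5)[:2] for u,v in((264,221),(332,221),(333,303),(264,303))])
print('board',[w('top',u,v,4)[:2] for u,v in((142,157),(460,160),(464,385),(133,384))])
print('scene pix weights->',w('scene',263,201,92),w('scene',240,246,92))
E
```

```text
(600, 800, 3)
weights [ 625.71322228 -244.37928923   92.        ] [ 439.36718337 -287.5176402    92.        ] mug rim [535.96435051  12.16041075  90.        ]
repair [array([657.00587423,  95.39008676]), array([658.52056686, -85.656786  ]), array([441.2349701 , -89.61284945]), array([439.7975411 ,  91.09912156])]
board [array([829.02533215, 427.93312434]), array([ 828.18750653, -430.28515393]), array([ 233.3326521, -429.0271791]), array([229.40637884, 424.64372335])]
scene pix weights-> [ 427.28720812 -285.92385057   92.        ] [ 625.48647588 -248.02208791   92.        ]
```

View pics/c1.png

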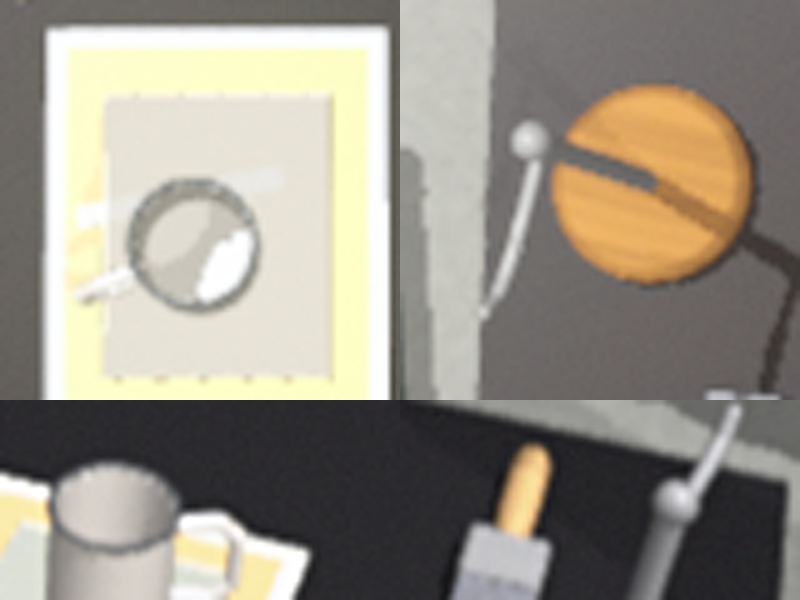

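```bash
python3 - <<'E'
from h import *
print('foot',w('top',170.4,256.6,22),'post',w('top',146,248,218),'tip',w('top',137,282.6,209))
print('tri post',tri(('top',146,248),('scene',505,250.5)),'tri tip',tri(('top',137,282.6),('scene',516.7,231)))
print('mug rim tri',tri(('top',293.8,263.8),('scene',353,251.5)),w('top',293.8,263.8,90),'handle',w('top',271.4,274.4,75),'handle z54',w('top',271.4,274.4,54))
m=w('top',293.8,263.8,90)
q=np.array(ctrl.read_state()['orientation']);print(R.from_quat(q[[1,2,3,0]]).as_matrix().round(3))
s=ctrl.read_state()
e=cam('wrist');Rt=R.from_quat(q[[1,2,3,0]]).as_matrix();print('cam in tool',Rt.T@(e[3]-s['position']),(Rt.T@e[4]).round(3))
E
```

```text
foot [558.23166505 336.08732971  22.        ] post [559.19577145 338.42176932 218.        ] tip [481.27528738 358.2114493  209.        ]
tri post [559.74848153 340.56957461 212.58143518] tri tip [481.03207197 358.51481432 212.19467122]
mug rim tri [536.18789271  11.89690041  87.69543222] [536.47929804  10.17823901  90.        ] handle [510.57806961  66.74616158  75.        ] handle z54 [511.87567455  68.65053286  54.        ]
[[-0.914  0.406 -0.   ]
 [ 0.406  0.914 -0.001]
 [-0.    -0.001 -1.   ]]
cam in tool [ 72.17874705   0.66345397 -82.19538904] [[-0.001  0.964  0.265]
 [ 1.     0.001  0.   ]
 [ 0.     0.265 -0.964]]
```

Checks hold: the post measures (559,338) by both methods, the tip is about 80 mm out, the weights stand on the board and the pack measures 218×181 mm. First transit goes towards a point above the mug.

Emit:
drive_tool([
  {"x": -0.1, "y": -0.08, "z": 0, "spin": 0, "gripper": 87},
  {"x": -0.23, "y": -0.19, "z": 0, "spin": 0, "gripper": 87},
  {"x": -0.37, "y": -0.3, "z": 0, "spin": 0, "gripper": 87},
  {"x": -0.5, "y": -0.41, "z": 0, "spin": 0, "gripper": 87},
  {"x": -0.63, "y": -0.52, "z": 0, "spin": 0, "gripper": 87},
  {"x": -0.76, "y": -0.62, "z": 0, "spin": 0, "gripper": 87},
  {"x": -0.88, "y": -0.72, "z": 0, "spin": 0, "gripper": 87},
  {"x": -0.975, "y": -0.8, "z": 0, "spin": 0, "gripper": 87},
])

```text
t: 1.1
position: [367.4, 344.4, 302.4]
orientation: [-0.0, 0.208, 0.978, -0.0]
wrist_force: [0.3, -0.5, 0.0]
gripper_width: 86.9
finger_force: 0.0
```

Emit:
drive_tool([
  {"x": -0.1, "y": -0.08, "z": 0, "spin": 0, "gripper": 87},
  {"x": -0.23, "y": -0.19, "z": 0, "spin": 0, "gripper": 87},
  {"x": -0.37, "y": -0.3, "z": 0, "spin": 0, "gripper": 87},
  {"x": -0.5, "y": -0.41, "z": 0, "spin": 0, "gripper": 87},
  {"x": -0.63, "y": -0.52, "z": 0, "spin": 0, "gripper": 87},
  {"x": -0.76, "y": -0.62, "z": 0, "spin": 0, "gripper": 87},
  {"x": -0.88, "y": -0.72, "z": 0, "spin": 0, "gripper": 87},
  {"x": -0.975, "y": -0.8, "z": 0, "spin": 0, "gripper": 87},
])

```text
t: 2.1
position: [480.5, 119.2, 302.4]
orientation: [-0.0, 0.208, 0.978, -0.0]
wrist_force: [0.5, 0.4, 0.3]
gripper_width: 87.2
finger_force: 0.0
```

Emit:
drive_tool([
  {"x": -0.06, "y": -0.05, "z": 0.04, "spin": 0.09, "gripper": 87},
  {"x": -0.14, "y": -0.11, "z": 0.08, "spin": 0.2, "gripper": 87},
  {"x": -0.22, "y": -0.17, "z": 0.13, "spin": 0.33, "gripper": 87},
  {"x": -0.3, "y": -0.24, "z": 0.18, "spin": 0.46, "gripper": 87},
  {"x": -0.37, "y": -0.3, "z": 0.23, "spin": 0.57, "gripper": 87},
  {"x": -0.43, "y": -0.35, "z": 0.27, "spin": 0.65, "gripper": 87},
  {"x": -0.48, "y": -0.385, "z": 0.31, "spin": 0.71, "gripper": 87},
  {"x": -0.48, "y": -0.385, "z": 0.31, "spin": 0.71, "gripper": 87},
])

```text
t: 3.1
position: [536.6, 10.6, 239.9]
orientation: [-0.0, 0.549, 0.836, -0.001]
wrist_force: [0.1, 0.2, -0.6]
gripper_width: 87.1
finger_force: 0.0
```

```bash
cat >> h.py <<'E'
def rel(p,yaw):  # p: TCP goal, yaw: goal angle of tool y, deg -> fractions
    s=ctrl.read_state();q=np.array(s['orientation']);T=R.from_quat(q[[1,2,3,0]]).as_matrix()
    y=np.degrees(np.arctan2(T[1,1],T[0,1]));d=T.T@(np.array(p)-s['position'])/200
    sp=((y-yaw+90)%180-90)/60
    print('t',round(s['t'],2),'pos',s['position'].round(1),'yaw',y.round(1),'F',s['wrist_force'].round(2),'g',round(s['gripper_width'],1),round(s['finger_force'],1),'j',s['joints'].round(2))
    print('-> xyz',d.round(3),'spin',round(sp,3));return T
E
python3 - <<'E'
from h import *
rel((536.4,11,141),23.5)
c=cam('wrist');i=ctrl.grab_frame('wrist')[:,:,::-1].copy();print(px('wrist',(536.4,11,90.3),c),px('wrist',(511,68,54),c))
cv2.imwrite('pics/w1.png',i)
E
```

```text
t 3.1 pos [536.6  10.6 239.9] yaw 23.4 F [ 0.05  0.18 -0.62] g 87.1 0.0 j [-0.45  0.34  0.43  1.9  -0.17  0.93  0.47]
-> xyz [0.002 0.001 0.495] spin -0.002
[318.66338371 247.73920797] [317.8081866  148.98298172]
```

View pics/w1.png

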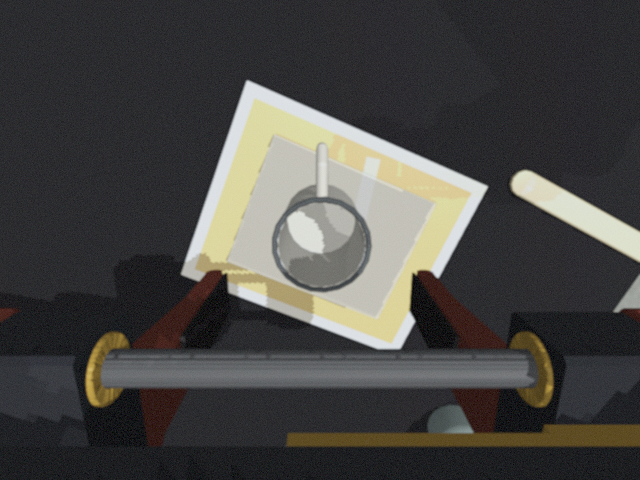

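The wrist view shows the mug rim at (321,244) with its handle pointing straight up the picture to (321,145), within 2 mm of prediction. Now descend and grip.

Emit:
drive_tool([
  {"x": 0.005, "y": 0.003, "z": 0.07, "spin": 0, "gripper": 87},
  {"x": 0.01, "y": 0.006, "z": 0.16, "spin": 0, "gripper": 87},
  {"x": 0.01, "y": 0.006, "z": 0.26, "spin": 0, "gripper": 87},
  {"x": 0.01, "y": 0.006, "z": 0.36, "spin": 0, "gripper": 87},
  {"x": 0.01, "y": 0.006, "z": 0.44, "spin": 0, "gripper": 87},
  {"x": 0.01, "y": 0.006, "z": 0.48, "spin": 0, "gripper": 87},
  {"x": 0.01, "y": 0.006, "z": 0.495, "spin": 0, "gripper": 87},
  {"x": 0.01, "y": 0.006, "z": 0.495, "spin": 0, "gripper": 87},
])

```text
t: 4.15
position: [537.2, 13.5, 141.9]
orientation: [0.0, 0.549, 0.836, 0.0]
wrist_force: [-0.5, -0.1, -0.8]
gripper_width: 87.0
finger_force: 0.0
```

Emit:
drive_tool([
  {"x": 0, "y": 0, "z": 0, "spin": 0, "gripper": 55},
  {"x": 0, "y": 0, "z": 0, "spin": 0, "gripper": 55},
  {"x": 0, "y": 0, "z": 0, "spin": 0, "gripper": 55},
  {"x": 0, "y": 0, "z": 0, "spin": 0, "gripper": 55},
  {"x": 0, "y": 0, "z": 0, "spin": 0, "gripper": 55},
  {"x": 0, "y": 0, "z": 0, "spin": 0, "gripper": 55},
  {"x": 0, "y": 0, "z": 0, "spin": 0, "gripper": 55},
  {"x": 0, "y": 0, "z": 0, "spin": 0, "gripper": 55},
], force=20)

```text
t: 5.15
position: [537.2, 13.5, 141.9]
orientation: [0.0, 0.549, 0.836, 0.0]
wrist_force: [-1.1, -0.6, 6.2]
gripper_width: 62.3
finger_force: 20.0
```

Emit:
drive_tool([
  {"x": 0, "y": 0, "z": -0.03, "spin": 0, "gripper": 55},
  {"x": 0, "y": 0, "z": -0.1, "spin": 0, "gripper": 55},
  {"x": 0, "y": 0, "z": -0.22, "spin": 0, "gripper": 55},
  {"x": 0, "y": 0, "z": -0.36, "spin": 0, "gripper": 55},
  {"x": 0, "y": 0, "z": -0.5, "spin": 0, "gripper": 55},
  {"x": 0, "y": 0, "z": -0.64, "spin": 0, "gripper": 55},
  {"x": 0, "y": 0, "z": -0.73, "spin": 0, "gripper": 55},
  {"x": 0, "y": 0, "z": -0.77, "spin": 0, "gripper": 55},
])

```text
t: 6.15
position: [537.2, 13.4, 297.3]
orientation: [0.001, 0.549, 0.836, 0.001]
wrist_force: [-0.2, -0.9, -1.5]
gripper_width: 62.2
finger_force: 20.0
```

Emit:
drive_tool([
  {"x": 0.04, "y": 0.01, "z": 0, "spin": 0, "gripper": 55},
  {"x": 0.12, "y": 0.02, "z": 0, "spin": 0, "gripper": 55},
  {"x": 0.23, "y": 0.03, "z": 0, "spin": 0, "gripper": 55},
  {"x": 0.36, "y": 0.05, "z": 0, "spin": 0, "gripper": 55},
  {"x": 0.5, "y": 0.07, "z": 0, "spin": 0, "gripper": 55},
  {"x": 0.64, "y": 0.08, "z": 0, "spin": 0, "gripper": 55},
  {"x": 0.74, "y": 0.09, "z": 0, "spin": 0, "gripper": 55},
  {"x": 0.8, "y": 0.1, "z": 0, "spin": 0, "gripper": 55},
])

```text
t: 7.15
position: [490.5, 170.2, 294.9]
orientation: [-0.001, 0.548, 0.837, -0.001]
wrist_force: [-0.1, 0.7, -1.9]
gripper_width: 62.3
finger_force: 20.0
```

```bash
python3 - <<'E'
from h import *
rel((446,321,296),-14.5)
E
```

```text
t 7.15 pos [490.5 170.2 294.9] yaw 23.6 F [-0.06  0.66 -1.92] g 62.3 20.0 j [-0.73  0.24  0.36  1.88 -0.1   1.04  0.09]
-> xyz [ 0.78   0.098 -0.006] spin 0.635
```

Emit:
drive_tool([
  {"x": 0.06, "y": 0.01, "z": 0, "spin": 0.1, "gripper": 55},
  {"x": 0.16, "y": 0.02, "z": 0, "spin": 0.24, "gripper": 55},
  {"x": 0.29, "y": 0.04, "z": 0, "spin": 0.39, "gripper": 55},
  {"x": 0.43, "y": 0.055, "z": 0, "spin": 0.52, "gripper": 55},
  {"x": 0.57, "y": 0.07, "z": -0.005, "spin": 0.6, "gripper": 55},
  {"x": 0.69, "y": 0.085, "z": -0.005, "spin": 0.635, "gripper": 55},
  {"x": 0.76, "y": 0.095, "z": -0.005, "spin": 0.635, "gripper": 55},
  {"x": 0.78, "y": 0.098, "z": -0.005, "spin": 0.635, "gripper": 55},
])

```text
t: 8.15
position: [447.2, 319.7, 296.2]
orientation: [0.0, 0.791, 0.612, -0.0]
wrist_force: [0.4, -1.0, -1.5]
gripper_width: 62.2
finger_force: 20.0
```

```bash
python3 - <<'E'
from h import *
T=rel((504.1,305.7,296),-14.5)
c=cam('wrist');i=ctrl.grab_frame('wrist')[:,:,::-1].copy();print('tip',px('wrist',(481,358.3,209),c),'seat',px('wrist',(515.4,349.3,194),c),'post',px('wrist',(559,338,218),c))
print('mug rim c',px('wrist',ctrl.read_state()['position']-[0,0,51.5],c))
s=ctrl.grab_frame('scene')[:,:,::-1]
cv2.imwrite('pics/w2.png',np.hstack([i[80:,:][:, 120:520],cv2.resize(s[150:350,400:600],(400,400))]))
E
```

```text
t 8.15 pos [447.2 319.7 296.2] yaw -14.5 F [ 0.41 -1.01 -1.53] g 62.2 20.0 j [-1.03  0.3   0.4   1.81 -0.13  1.06 -0.84]
-> xyz [0.004 0.293 0.001] spin -0.001
tip [368.00900389 195.06009664] seat [434.64019322 190.4175944 ] post [553.10371144 198.40345888]
mug rim c [318.90914003 322.09029761]
```

View pics/w2.png

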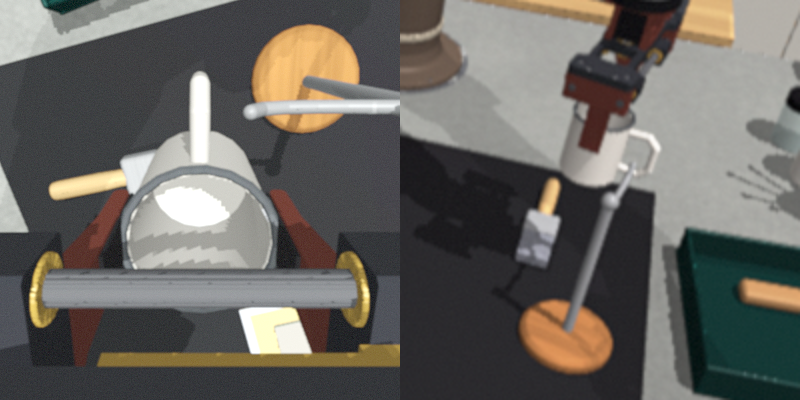

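The hook tip shows at (370,192) against (368,195) predicted. The handle is edge-on at column 320 and aligned with the tip, so I slide it onto the hook.

Emit:
drive_tool([
  {"x": 0.01, "y": 0.02, "z": 0, "spin": 0, "gripper": 55},
  {"x": 0.01, "y": 0.06, "z": 0, "spin": 0, "gripper": 55},
  {"x": 0.01, "y": 0.11, "z": 0, "spin": 0, "gripper": 55},
  {"x": 0.01, "y": 0.165, "z": 0, "spin": 0, "gripper": 55},
  {"x": 0.01, "y": 0.22, "z": 0, "spin": 0, "gripper": 55},
  {"x": 0.01, "y": 0.265, "z": 0, "spin": 0, "gripper": 55},
  {"x": 0.01, "y": 0.29, "z": 0, "spin": 0, "gripper": 55},
  {"x": 0.01, "y": 0.295, "z": 0, "spin": 0, "gripper": 55},
])

```text
t: 9.25
position: [505.4, 306.0, 296.5]
orientation: [0.0, 0.792, 0.611, -0.0]
wrist_force: [0.3, -0.1, -1.0]
gripper_width: 62.5
finger_force: 20.0
```

```bash
python3 - <<'E'
from h import *
T=rel((504.1,305.7,265),-14.5)
i=ctrl.grab_frame('wrist')[:,:,::-1].copy()
s=ctrl.grab_frame('scene')[:,:,::-1]
cv2.imwrite('pics/w3.png',np.hstack([i[80:,:][:, 120:520],cv2.resize(s[200:300,450:550],(400,400),interpolation=cv2.INTER_CUBIC)]))
E
```

```text
t 9.25 pos [505.4 306.  296.5] yaw -14.7 F [ 0.27 -0.15 -0.99] g 62.5 20.0 j [-0.94  0.37  0.41  1.71 -0.16  1.09 -0.73]
-> xyz [-0.003 -0.006  0.158] spin -0.003
```

View pics/w3.png

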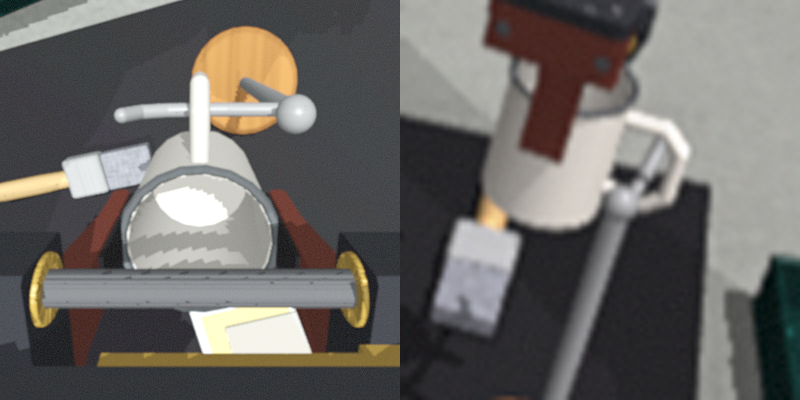

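The bar passes under the handle's top and the handle is threaded, with the hook visible through the opening. Lower onto the seat.

Emit:
drive_tool([
  {"x": 0, "y": 0, "z": 0.02, "spin": 0, "gripper": 55},
  {"x": 0, "y": 0, "z": 0.05, "spin": 0, "gripper": 55},
  {"x": 0, "y": 0, "z": 0.08, "spin": 0, "gripper": 55},
  {"x": 0, "y": 0, "z": 0.11, "spin": 0, "gripper": 55},
  {"x": 0, "y": 0, "z": 0.13, "spin": 0, "gripper": 55},
  {"x": 0, "y": 0, "z": 0.145, "spin": 0, "gripper": 55},
  {"x": 0, "y": 0, "z": 0.15, "spin": 0, "gripper": 55},
  {"x": 0, "y": 0, "z": 0.15, "spin": 0, "gripper": 55},
])

```text
t: 10.35
position: [505.2, 306.2, 266.7]
orientation: [-0.0, 0.791, 0.611, 0.0]
wrist_force: [0.0, 0.1, -1.7]
gripper_width: 62.3
finger_force: 20.0
```

Emit:
drive_tool([
  {"x": 0, "y": 0, "z": 0.005, "spin": 0, "gripper": 55},
  {"x": 0, "y": 0, "z": 0.01, "spin": 0, "gripper": 55},
  {"x": 0, "y": 0, "z": 0.01, "spin": 0, "gripper": 55},
  {"x": 0, "y": 0, "z": 0.01, "spin": 0, "gripper": 55},
  {"x": 0, "y": 0, "z": 0.01, "spin": 0, "gripper": 55},
  {"x": 0, "y": 0, "z": 0.01, "spin": 0, "gripper": 55},
  {"x": 0, "y": 0, "z": 0.01, "spin": 0, "gripper": 55},
  {"x": 0, "y": 0, "z": 0.01, "spin": 0, "gripper": 55},
])

```text
t: 11.35
position: [505.1, 306.2, 264.7]
orientation: [-0.0, 0.791, 0.611, 0.0]
wrist_force: [0.6, 0.5, -2.4]
gripper_width: 62.1
finger_force: 20.0
```

Emit:
drive_tool([
  {"x": 0, "y": 0, "z": 0.005, "spin": 0, "gripper": 55},
  {"x": 0, "y": 0, "z": 0.01, "spin": 0, "gripper": 55},
  {"x": 0, "y": 0, "z": 0.01, "spin": 0, "gripper": 55},
  {"x": 0, "y": 0, "z": 0.01, "spin": 0, "gripper": 55},
  {"x": 0, "y": 0, "z": 0.01, "spin": 0, "gripper": 55},
  {"x": 0, "y": 0, "z": 0.01, "spin": 0, "gripper": 55},
  {"x": 0, "y": 0, "z": 0.01, "spin": 0, "gripper": 55},
  {"x": 0, "y": 0, "z": 0.01, "spin": 0, "gripper": 55},
])

```text
t: 12.35
position: [505.3, 306.2, 262.7]
orientation: [0.0, 0.791, 0.611, 0.0]
wrist_force: [-0.3, -1.4, 4.5]
gripper_width: 62.3
finger_force: 20.0
```

Contact made (+4.5 N). Let go.

Emit:
drive_tool([
  {"x": 0, "y": 0, "z": 0, "spin": 0, "gripper": 63},
  {"x": 0, "y": 0, "z": 0, "spin": 0, "gripper": 64},
  {"x": 0, "y": 0, "z": 0, "spin": 0, "gripper": 66},
  {"x": 0, "y": 0, "z": 0, "spin": 0, "gripper": 70},
  {"x": 0, "y": 0, "z": 0, "spin": 0, "gripper": 78},
  {"x": 0, "y": 0, "z": 0, "spin": 0, "gripper": 87},
  {"x": 0, "y": 0, "z": 0, "spin": 0, "gripper": 87},
  {"x": 0, "y": 0, "z": 0, "spin": 0, "gripper": 87},
], force=5)

```text
t: 13.35
position: [505.1, 306.2, 262.7]
orientation: [-0.0, 0.791, 0.611, 0.0]
wrist_force: [0.4, 0.3, -0.1]
gripper_width: 87.1
finger_force: 0.0
```

Emit:
drive_tool([
  {"x": 0, "y": 0, "z": -0.02, "spin": 0, "gripper": 87},
  {"x": 0, "y": 0, "z": -0.06, "spin": 0, "gripper": 87},
  {"x": 0, "y": 0, "z": -0.13, "spin": 0, "gripper": 87},
  {"x": 0, "y": 0, "z": -0.22, "spin": 0, "gripper": 87},
  {"x": 0, "y": 0, "z": -0.32, "spin": 0, "gripper": 87},
  {"x": 0, "y": 0, "z": -0.42, "spin": 0, "gripper": 87},
  {"x": 0, "y": 0, "z": -0.48, "spin": 0, "gripper": 87},
  {"x": 0, "y": 0, "z": -0.5, "spin": 0, "gripper": 87},
])

```text
t: 14.35
position: [505.3, 306.2, 363.8]
orientation: [-0.0, 0.791, 0.611, 0.001]
wrist_force: [0.4, -1.0, -0.1]
gripper_width: 87.4
finger_force: 0.0
```

```bash
python3 - <<'E'
from h import *
T=rel((437,-287,230),-14.5)
s=ctrl.grab_frame('scene')[:,:,::-1];t=ctrl.grab_frame('top')[:,:,::-1]
k=dict(interpolation=cv2.INTER_CUBIC)
a=np.hstack([cv2.resize(s[200:350,430:580],(400,400),**k),cv2.resize(t[190:310,380:440+60],(400,400),**k)])
cv2.imwrite('pics/w4.png',a)
E
```

```text
t 14.35 pos [505.3 306.2 363.8] yaw -14.6 F [ 0.37 -0.98 -0.13] g 87.4 0.0 j [-0.95  0.32  0.43  1.62 -0.14  1.23 -0.75]
-> xyz [-2.957  0.419  0.666] spin -0.002
```

View pics/w4.png

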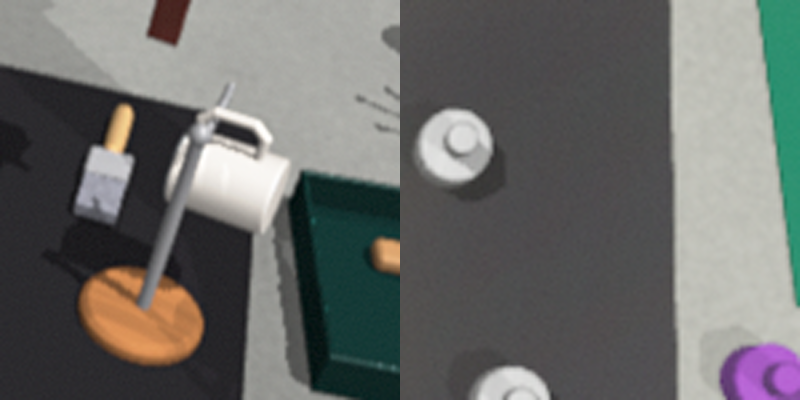

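The mug hangs freely on the hook. The right crop shows both grey weights still standing, with knob tops near (398.6,231) and (417,308). On to the near weight.

Emit:
drive_tool([
  {"x": -0.06, "y": 0.01, "z": 0, "spin": 0, "gripper": 87},
  {"x": -0.16, "y": 0.02, "z": 0, "spin": 0, "gripper": 87},
  {"x": -0.29, "y": 0.04, "z": 0, "spin": 0, "gripper": 87},
  {"x": -0.43, "y": 0.06, "z": 0, "spin": 0, "gripper": 87},
  {"x": -0.57, "y": 0.08, "z": 0, "spin": 0, "gripper": 87},
  {"x": -0.71, "y": 0.1, "z": 0, "spin": 0, "gripper": 87},
  {"x": -0.85, "y": 0.12, "z": 0.02, "spin": 0, "gripper": 87},
  {"x": -0.985, "y": 0.14, "z": 0.05, "spin": 0, "gripper": 87},
])

```text
t: 15.45
position: [482.0, 106.1, 352.9]
orientation: [-0.0, 0.792, 0.611, 0.0]
wrist_force: [0.5, -0.0, -0.6]
gripper_width: 86.9
finger_force: 0.0
```

Emit:
drive_tool([
  {"x": -0.13, "y": 0.02, "z": 0.04, "spin": 0, "gripper": 87},
  {"x": -0.26, "y": 0.04, "z": 0.08, "spin": 0, "gripper": 87},
  {"x": -0.39, "y": 0.06, "z": 0.12, "spin": 0, "gripper": 87},
  {"x": -0.51, "y": 0.08, "z": 0.16, "spin": 0, "gripper": 87},
  {"x": -0.63, "y": 0.09, "z": 0.2, "spin": 0, "gripper": 87},
  {"x": -0.75, "y": 0.11, "z": 0.24, "spin": 0, "gripper": 87},
  {"x": -0.87, "y": 0.125, "z": 0.27, "spin": 0, "gripper": 87},
  {"x": -0.985, "y": 0.14, "z": 0.3, "spin": 0, "gripper": 87},
])

```text
t: 16.45
position: [458.8, -91.1, 292.6]
orientation: [-0.0, 0.792, 0.611, 0.0]
wrist_force: [0.3, 0.4, -0.9]
gripper_width: 86.8
finger_force: 0.0
```

Emit:
drive_tool([
  {"x": -0.13, "y": 0.02, "z": 0.04, "spin": 0, "gripper": 87},
  {"x": -0.27, "y": 0.04, "z": 0.09, "spin": 0, "gripper": 87},
  {"x": -0.42, "y": 0.06, "z": 0.14, "spin": 0, "gripper": 87},
  {"x": -0.57, "y": 0.08, "z": 0.19, "spin": 0, "gripper": 87},
  {"x": -0.72, "y": 0.1, "z": 0.24, "spin": 0, "gripper": 87},
  {"x": -0.85, "y": 0.12, "z": 0.28, "spin": 0, "gripper": 87},
  {"x": -0.94, "y": 0.135, "z": 0.31, "spin": 0, "gripper": 87},
  {"x": -0.985, "y": 0.14, "z": 0.32, "spin": 0, "gripper": 87},
])

```text
t: 17.45
position: [435.7, -288.4, 228.6]
orientation: [-0.0, 0.792, 0.61, -0.0]
wrist_force: [0.7, 0.5, 0.8]
gripper_width: 86.7
finger_force: 0.0
```

```bash
python3 - <<'E'
from h import *
print('A',w('top',398.6,231.1,92),w('top',395.9,234.4,52),'B',w('top',416.9,308.5,92),w('top',413,310,52))
T=rel((437,-287,139),-14.5)
c=cam('wrist');i=ctrl.grab_frame('wrist')[:,:,::-1].copy();print('B knob',px('wrist',(437,-287,92),c),'A',px('wrist',(624,-246,92),c))
import pickle;pickle.dump(c,open('c5.pkl','wb'))
cv2.imwrite('pics/w5.png',i)
E
```

```text
A [ 620.46272681 -250.84868675   92.        ] [ 617.52663969 -249.38247046   52.        ] B [ 428.39778718 -294.54925362   92.        ] [ 424.6599652 -291.4333499   52.       ]
t 17.45 pos [ 435.7 -288.4  228.6] yaw -14.8 F [0.71 0.5  0.83] g 86.7 0.0 j [-0.06  0.37  0.7   1.96 -0.3   0.91  0.54]
-> xyz [0.009 0.005 0.448] spin -0.004
B knob [320.26304064 252.50813703] A [622.56201552 105.04899746]
```

View pics/w5.png

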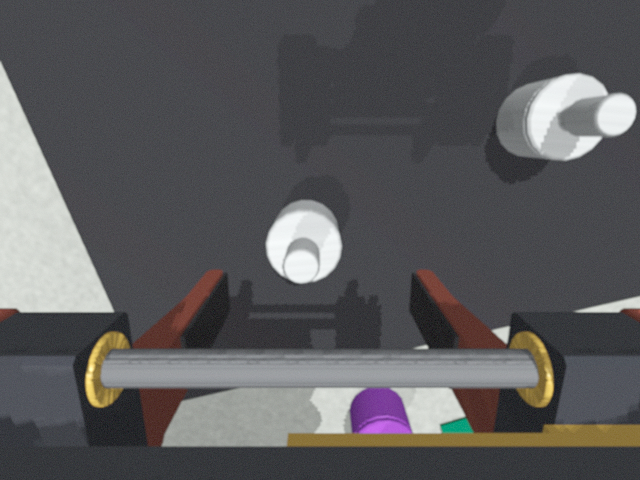

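Knob tops in the wrist view: near weight (301,266), far weight (615,115), purple one at (380,410) left alone.

```bash
python3 - <<'E'
from h import *
import pickle;c=pickle.load(open('c5.pkl','rb'))
B=w('',301,266,92,c);print(B,'A',w('',615,115,92,c),'drumB',w('',303.5,240,52,c))
rel((B[0],B[1],139),-14.5)
E
```

```text
[ 422.89565957 -292.57975591   92.        ] A [ 619.62690263 -250.36195795   92.        ] drumB [ 424.27510886 -287.163743     52.        ]
t 17.5 pos [ 435.7 -288.9  228.6] yaw -14.8 F [-0.71 -0.12 -0.63] g 86.7 0.0 j [-0.06  0.37  0.7   1.96 -0.3   0.91  0.54]
-> xyz [-0.034 -0.057  0.448] spin -0.004
```

Emit:
drive_tool([
  {"x": -0.015, "y": -0.025, "z": 0.03, "spin": 0, "gripper": 87},
  {"x": -0.03, "y": -0.052, "z": 0.1, "spin": 0, "gripper": 80},
  {"x": -0.03, "y": -0.052, "z": 0.2, "spin": 0, "gripper": 70},
  {"x": -0.03, "y": -0.052, "z": 0.3, "spin": 0, "gripper": 60},
  {"x": -0.03, "y": -0.052, "z": 0.38, "spin": 0, "gripper": 60},
  {"x": -0.03, "y": -0.052, "z": 0.43, "spin": 0, "gripper": 60},
  {"x": -0.03, "y": -0.052, "z": 0.448, "spin": 0, "gripper": 60},
  {"x": -0.03, "y": -0.052, "z": 0.448, "spin": 0, "gripper": 60},
])

```text
t: 18.5
position: [425.5, -290.1, 139.1]
orientation: [0.0, 0.791, 0.611, -0.0]
wrist_force: [-0.1, -0.2, 0.4]
gripper_width: 60.4
finger_force: 0.0
```

Emit:
drive_tool([
  {"x": 0, "y": 0, "z": 0, "spin": 0, "gripper": 45},
  {"x": 0, "y": 0, "z": 0, "spin": 0, "gripper": 35},
  {"x": 0, "y": 0, "z": 0, "spin": 0, "gripper": 28},
  {"x": 0, "y": 0, "z": 0, "spin": 0, "gripper": 22},
  {"x": 0, "y": 0, "z": 0, "spin": 0, "gripper": 15},
  {"x": 0, "y": 0, "z": 0, "spin": 0, "gripper": 15},
  {"x": 0, "y": 0, "z": 0, "spin": 0, "gripper": 15},
  {"x": 0, "y": 0, "z": 0, "spin": 0, "gripper": 15},
], force=40)

```text
t: 19.5
position: [425.5, -290.0, 138.9]
orientation: [-0.0, 0.791, 0.611, -0.0]
wrist_force: [0.1, 0.6, -1.8]
gripper_width: 23.6
finger_force: 40.0
```

```bash
python3 - <<'E'
from h import *
rel((424,-291,200),-14.8);print(ctrl.read_state()['moment'])
E
```

```text
t 19.5 pos [ 425.5 -290.   138.9] yaw -14.6 F [ 0.07  0.58 -1.8 ] g 23.6 40.0 j [ 0.04  0.5   0.61  2.05 -0.43  0.72  0.66]
-> xyz [-0.007 -0.006 -0.305] spin 0.003
[-0.07254611  0.02705448  0.01560875]
```

Emit:
drive_tool([
  {"x": 0, "y": 0, "z": -0.03, "spin": 0, "gripper": 15},
  {"x": 0, "y": 0, "z": -0.1, "spin": 0, "gripper": 15},
  {"x": 0, "y": 0, "z": -0.2, "spin": 0, "gripper": 15},
  {"x": 0, "y": 0, "z": -0.29, "spin": 0, "gripper": 15},
  {"x": 0, "y": 0, "z": -0.35, "spin": 0, "gripper": 15},
  {"x": 0, "y": 0, "z": -0.38, "spin": 0, "gripper": 15},
  {"x": 0, "y": 0, "z": -0.38, "spin": 0, "gripper": 15},
  {"x": 0, "y": 0, "z": -0.38, "spin": 0, "gripper": 15},
])

```text
t: 20.5
position: [425.3, -289.8, 214.6]
orientation: [-0.0, 0.791, 0.611, -0.0]
wrist_force: [0.2, 0.4, -1.5]
gripper_width: 23.2
finger_force: 40.0
```

Emit:
drive_tool([
  {"x": 0, "y": 0, "z": 0, "spin": 0, "gripper": 15},
  {"x": 0, "y": 0, "z": 0, "spin": 0, "gripper": 15},
  {"x": 0, "y": 0, "z": 0, "spin": 0, "gripper": 15},
  {"x": 0, "y": 0, "z": 0, "spin": 0, "gripper": 15},
  {"x": 0, "y": 0, "z": 0, "spin": 0, "gripper": 15},
  {"x": 0, "y": 0, "z": 0, "spin": 0, "gripper": 15},
  {"x": 0, "y": 0, "z": 0, "spin": 0, "gripper": 15},
  {"x": 0, "y": 0, "z": 0, "spin": 0, "gripper": 15},
])

```text
t: 21.5
position: [425.5, -290.1, 215.1]
orientation: [0.0, 0.791, 0.611, 0.0]
wrist_force: [0.2, -0.5, -3.0]
gripper_width: 23.5
finger_force: 40.0
```

```bash
python3 - <<'E'
from h import *
f=[]
for k in range(8):
    ctrl.grab_frame('wrist');s=ctrl.read_state();f.append(s['wrist_force'][2])
print(np.round(f,2),np.mean(f))
E
```

```text
[-2.31 -2.14 -3.09 -2.83 -2.82 -3.01 -1.94 -2.61] -2.595280829478188
```

2.6 N is about 0.265 kg, so this is the light twin. Put it back.

Emit:
drive_tool([
  {"x": 0, "y": 0, "z": 0.04, "spin": 0, "gripper": 15},
  {"x": 0, "y": 0, "z": 0.12, "spin": 0, "gripper": 15},
  {"x": 0, "y": 0, "z": 0.21, "spin": 0, "gripper": 15},
  {"x": 0, "y": 0, "z": 0.29, "spin": 0, "gripper": 15},
  {"x": 0, "y": 0, "z": 0.34, "spin": 0, "gripper": 15},
  {"x": 0, "y": 0, "z": 0.37, "spin": 0, "gripper": 15},
  {"x": 0, "y": 0, "z": 0.38, "spin": 0, "gripper": 15},
  {"x": 0, "y": 0, "z": 0.38, "spin": 0, "gripper": 15},
])

```text
t: 22.9
position: [425.6, -290.2, 139.3]
orientation: [0.0, 0.791, 0.611, 0.0]
wrist_force: [-0.2, -0.2, -1.8]
gripper_width: 23.7
finger_force: 40.0
```

Emit:
drive_tool([
  {"x": 0, "y": 0, "z": 0, "spin": 0, "gripper": 23},
  {"x": 0, "y": 0, "z": 0, "spin": 0, "gripper": 25},
  {"x": 0, "y": 0, "z": 0, "spin": 0, "gripper": 30},
  {"x": 0, "y": 0, "z": 0, "spin": 0, "gripper": 45},
  {"x": 0, "y": 0, "z": 0, "spin": 0, "gripper": 60},
  {"x": 0, "y": 0, "z": 0, "spin": 0, "gripper": 60},
  {"x": 0, "y": 0, "z": 0, "spin": 0, "gripper": 60},
  {"x": 0, "y": 0, "z": 0, "spin": 0, "gripper": 60},
])

```text
t: 23.9
position: [425.5, -290.0, 139.0]
orientation: [-0.0, 0.791, 0.611, -0.0]
wrist_force: [-0.4, 0.6, 0.7]
gripper_width: 60.0
finger_force: 0.0
```

Emit:
drive_tool([
  {"x": 0, "y": 0, "z": -0.03, "spin": 0, "gripper": 60},
  {"x": 0, "y": 0, "z": -0.1, "spin": 0, "gripper": 60},
  {"x": 0, "y": 0, "z": -0.2, "spin": 0, "gripper": 70},
  {"x": 0, "y": 0, "z": -0.3, "spin": 0, "gripper": 80},
  {"x": 0, "y": 0, "z": -0.38, "spin": 0, "gripper": 80},
  {"x": 0, "y": 0, "z": -0.43, "spin": 0, "gripper": 80},
  {"x": 0, "y": 0, "z": -0.45, "spin": 0, "gripper": 80},
  {"x": 0, "y": 0, "z": -0.45, "spin": 0, "gripper": 80},
])

```text
t: 24.9
position: [425.4, -289.9, 229.0]
orientation: [-0.0, 0.791, 0.611, 0.0]
wrist_force: [-1.0, 0.3, 0.5]
gripper_width: 79.9
finger_force: 0.0
```

```bash
python3 - <<'E'
from h import *
rel((619.5,-250.5,228),-14.5)
E
```

```text
t 24.9 pos [ 425.4 -289.9  229. ] yaw -14.6 F [-1.01  0.33  0.48] g 79.9 0.0 j [-0.06  0.36  0.71  1.98 -0.3   0.91  0.55]
-> xyz [0.436 0.889 0.005] spin -0.002
```

Emit:
drive_tool([
  {"x": 0.03, "y": 0.05, "z": 0, "spin": 0, "gripper": 80},
  {"x": 0.08, "y": 0.16, "z": 0, "spin": 0, "gripper": 80},
  {"x": 0.16, "y": 0.32, "z": 0, "spin": 0, "gripper": 80},
  {"x": 0.24, "y": 0.49, "z": 0, "spin": 0, "gripper": 80},
  {"x": 0.32, "y": 0.66, "z": 0, "spin": 0, "gripper": 80},
  {"x": 0.39, "y": 0.79, "z": 0, "spin": 0, "gripper": 80},
  {"x": 0.43, "y": 0.87, "z": 0, "spin": 0, "gripper": 80},
  {"x": 0.436, "y": 0.889, "z": 0, "spin": 0, "gripper": 80},
])

```text
t: 25.9
position: [620.8, -249.3, 227.6]
orientation: [-0.001, 0.791, 0.612, -0.0]
wrist_force: [-0.9, -0.8, -0.1]
gripper_width: 80.1
finger_force: 0.0
```

```bash
python3 - <<'E'
from h import *
import pickle
rel((619.5,-250.5,139),-14.5)
c=cam('wrist');i=ctrl.grab_frame('wrist')[:,:,::-1].copy();print('A knob',px('wrist',(619.5,-250.5,92),c))
pickle.dump(c,open('c6.pkl','wb'))
s=ctrl.grab_frame('top')[:,:,::-1]
cv2.imwrite('pics/w6.png',np.hstack([i[100:400,170:470],cv2.resize(s[270:350,370:450],(300,300),interpolation=cv2.INTER_CUBIC)]))
E
```

```text
t 25.9 pos [ 620.8 -249.3  227.6] yaw -14.5 F [-0.91 -0.75 -0.11] g 80.1 0.0 j [-0.11  0.62  0.64  1.59 -0.4   1.07  0.39]
-> xyz [-0.008 -0.004  0.443] spin -0.0
A knob [317.54543407 257.83442836]
```

View pics/w6.png

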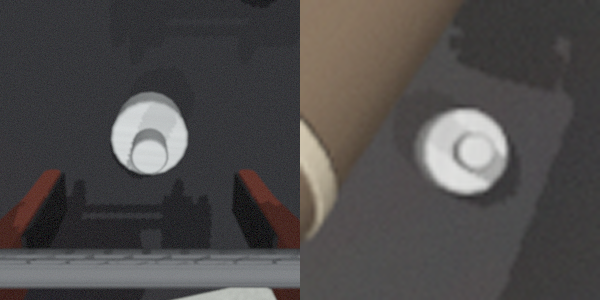

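The far weight's knob is at (319,256) against (317.5,258) predicted, and the light weight stands on the board. Descend and grip.

Emit:
drive_tool([
  {"x": -0.004, "y": 0, "z": 0.03, "spin": 0, "gripper": 80},
  {"x": -0.004, "y": 0, "z": 0.1, "spin": 0, "gripper": 70},
  {"x": -0.004, "y": 0, "z": 0.2, "spin": 0, "gripper": 60},
  {"x": -0.004, "y": 0, "z": 0.3, "spin": 0, "gripper": 60},
  {"x": -0.004, "y": 0, "z": 0.38, "spin": 0, "gripper": 60},
  {"x": -0.004, "y": 0, "z": 0.43, "spin": 0, "gripper": 60},
  {"x": -0.004, "y": 0, "z": 0.443, "spin": 0, "gripper": 60},
  {"x": -0.004, "y": 0, "z": 0.443, "spin": 0, "gripper": 60},
])

```text
t: 27.0
position: [619.5, -251.5, 140.7]
orientation: [0.0, 0.791, 0.611, 0.0]
wrist_force: [-0.2, -0.0, 0.8]
gripper_width: 60.2
finger_force: 0.0
```

Emit:
drive_tool([
  {"x": 0, "y": 0, "z": 0, "spin": 0, "gripper": 45},
  {"x": 0, "y": 0, "z": 0, "spin": 0, "gripper": 35},
  {"x": 0, "y": 0, "z": 0, "spin": 0, "gripper": 28},
  {"x": 0, "y": 0, "z": 0, "spin": 0, "gripper": 22},
  {"x": 0, "y": 0, "z": 0, "spin": 0, "gripper": 15},
  {"x": 0, "y": 0, "z": 0, "spin": 0, "gripper": 15},
  {"x": 0, "y": 0, "z": 0, "spin": 0, "gripper": 15},
  {"x": 0, "y": 0, "z": 0, "spin": 0, "gripper": 15},
], force=45)

```text
t: 28.0
position: [619.6, -251.4, 140.6]
orientation: [0.0, 0.791, 0.611, 0.0]
wrist_force: [2.2, -0.6, 0.7]
gripper_width: 23.2
finger_force: 45.0
```

Emit:
drive_tool([
  {"x": 0, "y": 0, "z": -0.03, "spin": 0, "gripper": 15},
  {"x": 0, "y": 0, "z": -0.1, "spin": 0, "gripper": 15},
  {"x": 0, "y": 0, "z": -0.21, "spin": 0, "gripper": 15},
  {"x": 0, "y": 0, "z": -0.33, "spin": 0, "gripper": 15},
  {"x": 0, "y": 0, "z": -0.44, "spin": 0, "gripper": 15},
  {"x": 0, "y": 0, "z": -0.52, "spin": 0, "gripper": 15},
  {"x": 0, "y": 0, "z": -0.55, "spin": 0, "gripper": 15},
  {"x": 0, "y": 0, "z": -0.55, "spin": 0, "gripper": 15},
])

```text
t: 29.0
position: [619.3, -251.3, 250.6]
orientation: [0.0, 0.791, 0.611, 0.0]
wrist_force: [0.1, 0.5, -6.9]
gripper_width: 23.3
finger_force: 45.0
```

```bash
python3 - <<'E'
from h import *
f=[]
for k in range(8):
    ctrl.grab_frame('wrist');s=ctrl.read_state();f.append(s['wrist_force'][2])
print(np.round(f,2),np.mean(f))
t=cv2.imread("pics/top0.png")
# glass corners from crop c1 left (scale 5, origin 255,215)
G=[w('top',u,v,11.3)[:2] for u,v in((105/5+255,96/5+215),(331/5+255,96/5+215),(331/5+255,378/5+215),(105/5+255,378/5+215))]
print(np.round(G,1),np.mean(G,0))
rel((549,2,246),-14.5)
E
```

```text
[-5.32 -5.99 -5.82 -5.12 -5.9  -5.54 -5.61 -5.83] -5.642693638744402
[[621.   62.3]
 [622.  -57.2]
 [473.2 -58.4]
 [472.2  59.7]] [547.08666328   1.59915154]
t 29.4 pos [ 619.2 -251.4  250. ] yaw -14.6 F [ 0.14 -0.12 -5.83] g 23.1 45.0 j [-0.11  0.6   0.65  1.57 -0.39  1.11  0.38]
-> xyz [ 1.137 -0.66   0.02 ] spin -0.002
```

5.6 N is about 0.575 kg, so this is the heavy twin. Glass centre measures (548,2) with sides 149×119 mm. Carry it there with TCP at z≈248.

Emit:
drive_tool([
  {"x": 0.02, "y": -0.01, "z": 0, "spin": 0, "gripper": 15},
  {"x": 0.06, "y": -0.035, "z": 0, "spin": 0, "gripper": 15},
  {"x": 0.12, "y": -0.07, "z": 0, "spin": 0, "gripper": 15},
  {"x": 0.2, "y": -0.115, "z": 0, "spin": 0, "gripper": 15},
  {"x": 0.29, "y": -0.17, "z": 0, "spin": 0, "gripper": 15},
  {"x": 0.39, "y": -0.23, "z": 0, "spin": 0, "gripper": 15},
  {"x": 0.49, "y": -0.285, "z": 0, "spin": 0, "gripper": 15},
  {"x": 0.59, "y": -0.345, "z": 0, "spin": 0, "gripper": 15},
])

```text
t: 30.4
position: [581.9, -117.6, 250.6]
orientation: [-0.0, 0.791, 0.612, 0.0]
wrist_force: [-0.0, 0.7, -5.7]
gripper_width: 23.0
finger_force: 45.0
```

Emit:
drive_tool([
  {"x": 0.1, "y": -0.06, "z": 0, "spin": 0, "gripper": 15},
  {"x": 0.2, "y": -0.12, "z": 0, "spin": 0, "gripper": 15},
  {"x": 0.3, "y": -0.175, "z": 0, "spin": 0, "gripper": 15},
  {"x": 0.39, "y": -0.23, "z": 0.005, "spin": 0, "gripper": 15},
  {"x": 0.46, "y": -0.27, "z": 0.01, "spin": 0, "gripper": 15},
  {"x": 0.51, "y": -0.3, "z": 0.01, "spin": 0, "gripper": 15},
  {"x": 0.54, "y": -0.315, "z": 0.01, "spin": 0, "gripper": 15},
  {"x": 0.547, "y": -0.32, "z": 0.01, "spin": 0, "gripper": 15},
])

```text
t: 31.4
position: [548.2, 2.4, 248.5]
orientation: [0.0, 0.791, 0.611, 0.0]
wrist_force: [-0.0, -0.2, -5.0]
gripper_width: 23.4
finger_force: 45.0
```

```bash
python3 - <<'E'
from h import *
rel((548,2,248),-14.5)
s=ctrl.grab_frame('scene')[:,:,::-1]
cv2.imwrite('pics/w7.png',s)
E
```

```text
t 31.4 pos [548.2   2.4 248.5] yaw -14.6 F [-0.01 -0.17 -4.99] g 23.4 45.0 j [-0.61  0.39  0.67  1.88 -0.29  0.97 -0.06]
-> xyz [-0.002 -0.     0.003] spin -0.002
```

View pics/w7.png

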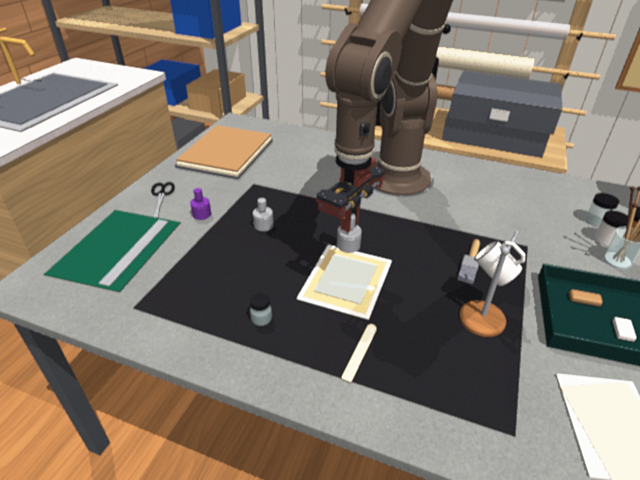

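The mug hangs on the hook at (498,262) and the light weight stands at (263,215). The heavy one is held upright over the glass at (349,237), and the bystanders haven't moved. I hold still for one call, then hand in.

Emit:
drive_tool([
  {"x": 0, "y": 0, "z": 0, "spin": 0, "gripper": 15},
  {"x": 0, "y": 0, "z": 0, "spin": 0, "gripper": 15},
  {"x": 0, "y": 0, "z": 0, "spin": 0, "gripper": 15},
  {"x": 0, "y": 0, "z": 0, "spin": 0, "gripper": 15},
  {"x": 0, "y": 0, "z": 0, "spin": 0, "gripper": 15},
  {"x": 0, "y": 0, "z": 0, "spin": 0, "gripper": 15},
  {"x": 0, "y": 0, "z": 0, "spin": 0, "gripper": 15},
  {"x": 0, "y": 0, "z": 0, "spin": 0, "gripper": 15},
])

```text
t: 32.45
position: [548.1, 2.3, 248.4]
orientation: [-0.0, 0.791, 0.611, 0.0]
wrist_force: [-0.8, 0.5, -4.9]
gripper_width: 23.3
finger_force: 45.0
```

```bash
python3 -c "
from plant import ctrl
print(ctrl.finish_job())"
```

```text
the job is handed in; nothing more can be done
None
```

Job handed in at about 32 s: the mug hangs on the hook, the lighter weight (about 0.27 kg) stands on the board, and the heavier one (about 0.57 kg) is held still and upright about 10 cm above the middle of the glass.

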